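# Put the tested battery pack on charge

### The job

Take the battery pack out of the open-sided metal test cradle and stand it in the charging case's one empty bay, with its terminal block toward the lid's hinge like the two packs already there, then shut the lid fully. The cradle leaves room for fingers only at the pack's long sides and the bay only at its ends, so on the way stand it on the desk, let go and take it the other way; set it down on the bay floor rather than dropping it in, and leave the other packs and the things on the desk where they are.

Things in the scene. Friction and masses are not known exactly. Their poses are not given: they have to be found in the camera images.
- pack: The black battery pack to move. 62 mm long (x), 42 wide (y), body 58 high, about 0.22 kg. Origin: centre of the underside, z up. On top at its +x end stands a grey terminal block (see pack_terminal); the other end has three flat ribs. Starts standing in the test cradle, underside 8 mm above the desk, its x along the cradle's x.
- pack_terminal (a point): Top centre of that pack's terminal block (14 x 30 x 6 mm, two steel strips on it): (22, 0, 64) mm in the pack's frame. The pack is 64 mm high there.
- pack_in_1: An identical pack already in one of the case's bays (which bay changes), terminal block toward the hinge. Same size and frame as pack.
- pack_in_2: Another identical pack in another bay of the case. Same size and frame as pack.
- case: Grey charging case fixed to the desk: 144 (x) x 160 (y) x 78 mm high; walls, floor and the two full-height dividers between its bays are 4 mm thick. Origin: centre of the underside; its x points to the hinged rim, away from the robot (yaw within 0.3 rad). It stands to the robot's left or right, the cradle on the other side.
- case_in (a point): Centre of the inner floor, 4 mm above the desk. Three bays, centres at x = 0, y = +52, 0, -52 mm in the case's frame, 136 mm long (x), 48 wide (y). Two hold packs; the empty one shows a thin contact plate on its floor. Kerbs across the bays, 4 mm thick, at x = +36 and -36 mm, 8 mm above the floor, keep a pack within 3 mm of the middle; past them is 30 mm of finger room.
- lid (a joint): Hinge of the case's lid: 0 = shut flat on the rim; 1.57 = upright; about 2 = leaning back away from the robot, as at the start. Stiff: it stays where it is left and can be pushed shut with light force (under 5 N) on its outer face near the free edge.
- lid_hinge (a point): Point on the lid's hinge axis, at (72, 0, 78.5) mm in the case's frame; the axis runs along the case's y. The lid is a flat plate, 144 mm from hinge to free edge, 160 wide, 6 thick, its inner face on the axis.
- lid_handle (a point): Top of the knob (about 25 mm across) on the lid's outer face: 114 mm from the hinge axis, 41 mm out from the lid's inner face, in the middle of its width.
- cradle: Aluminium test cradle fixed to the desk: base 80 (x) x 54 (y) x 8 mm; at each end a wall 6 mm thick, 50 wide, its top 74 mm above the desk, 3 mm off the pack's end; long sides open but for a lip 4 mm high, 3 mm off the pack. Origin: centre of the underside. It may be turned any way round.
- label_roll: Bystander: roll of labels lying flat, 62 mm across, 34 mm high, origin centre of underside. Leave alone.
- tape_1: Bystander: roll of black tape lying flat, 62 mm across, 19 mm high, origin centre of underside. Leave alone.
- profile_offcut: Bystander: upright aluminium profile offcut, 45 x 45 x 62 mm high, origin centre of underside. Leave alone.
- desk_mug: Bystander: dotted mug, 92 x 127 (with handle, toward its -y) x 93 mm high, origin centre of underside. Leave alone.

How it is judged (in metres and radians):
On the way, in this order (a step that is already met when the one before it is completed fails the run):
1. the pack stands upright on the desk, let go (height (world z) of pack below 0.0025 m and angle between pack's own z axis and vertical below 0.1 rad and contact force between the fingers and pack below 0.2 N and linear speed of pack below 0.02 m/s), for 0.15 s.
2. the pack stands in the empty bay, terminal block toward the hinge, let go, lid still open (x of pack in the frame of case between -0.007 and 0.007 m and z of pack in the frame of case between 0 and 0.008 m and x of pack_terminal in the frame of case above 0.012 m and angle between pack's own z axis and vertical below 0.1 rad and (y of pack in the frame of case between -0.058 and -0.046 m or y of pack in the frame of case between -0.006 and 0.006 m or y of pack in the frame of case between 0.046 and 0.058 m) and contact force between the fingers and pack below 0.2 N and linear speed of pack below 0.02 m/s and value of joint lid above 1 rad), for 0.2 s.
At the end, for the whole second after the job is handed in: The pack stands at rest on the floor of the bay that was empty (within 7 mm along and 6 mm across its middle), terminal block toward the hinge; lid shut to within 0.04 rad; the other packs within 12 mm and the bystanders within 30 mm of where they started; the pack was never dropped in (x of pack in the frame of case between -0.007 and 0.007 m and z of pack in the frame of case between 0 and 0.008 m and x of pack_terminal in the frame of case above 0.012 m and angle between pack's own z axis and vertical below 0.1 rad and (y of pack in the frame of case between -0.058 and -0.046 m or y of pack in the frame of case between -0.006 and 0.006 m or y of pack in the frame of case between 0.046 and 0.058 m) and linear speed of pack below 0.02 m/s and value of joint lid below 0.04 rad and distance of each of pack_in_1, pack_in_2 from where it was at the start of the episode below 0.012 m and distance of each of label_roll, tape_1, profile_offcut, desk_mug from where it was at the start of the episode below 0.03 m); the robot touches nothing.
It fails at once if the pack is let go inside the case more than 8 mm above the bay floor (x of pack in the frame of case between -0.07 and 0.07 m and y of pack in the frame of case between -0.08 and 0.08 m and z of pack in the frame of case between 0.012 and 0.15 m and contact force between the fingers and pack below 0.05 N).
It fails at once if a pack already in the case is moved more than 25 mm (distance of any of pack_in_1, pack_in_2 from where it was at the start of the episode above 0.025 m).
It fails at once if a bystander is moved more than 50 mm or tipped over (distance of any of label_roll, tape_1, profile_offcut, desk_mug from where it was at the start of the episode above 0.05 m or angle between any of label_roll, tape_1, profile_offcut, desk_mug's own z axis and vertical above 0.5 rad).
It also fails if it takes over 72 s, if anything falls off the work surface, if the arm or the gripper's body presses on something with over 40 N, if the wrist force passes 120 N, or if a joint passes its speed limit or range.

### The arm

A 7-joint arm with a two-finger parallel gripper is mounted at the origin on a cart in front of the work surface, level with it; the furniture and walls round the work are solid. World frame = base frame: x ahead of the robot, y to its left, z up, the work surface at z = 0. Lengths are in mm, angles in rad, forces in N, time in s.
With the tool pointing down it reaches from about 400 to 925 mm from the base axis. Payload 5.6 kg.
Tool frame: the origin (TCP) lies at the very end of the fingers, on their centre line; the grasp point (between the pads) lies 19 mm behind it; z points along the fingers, y is the line along which they close (so a half turn about z gives the same grasp; the last joint's range is limited). The gripper opens to 85 mm and grips with 20 to 120 N. Pads are 22 mm wide; open, the fingers measure 114 mm over their backs; the gripper's body (76 mm by 85 mm) begins 54 mm behind the grasp point. The pads swing forward as they close: fully open they stand 13 mm farther back than shut.
Start: joints at [1.302, 0.468, -0.012, 1.603, 0.006, 1.071, -0.056], TCP at [145.483, -633.516, 231.29] pointing down, gripper open.
Joint ranges: [-2.53, 2.53], [-0.31, 2.02], [-1.57, 1.55], [0.28, 2.44], [-1.29, 4.43], [0.15, 1.84], [-2.92, 2.92]. Speed limits (rad/s): [2.57, 2.57, 3.14, 3.14, 3.14, 3.14, 3.14].

### API

Orientations are given as a unit quaternion [w, x, y, z].
In Python, from bench import arm, eyes, sense gives the robot as it stands (arm), with the cameras (eyes) and the readings as plain functions. Calls block until the motion is done:
- arm.move_to(position, orientation): joint-space move of the TCP to a pose.
- arm.servo_line(position, ori=None, speed=150, threshold=None): straight line of the TCP; ori=None keeps the orientation; speed is the mean speed in mm/s. With threshold (N) it stops when the force on the tool has changed by that much, and returns True; else False.
- arm.goto_joints(angles): joint-space move.
- arm.gripper_to(opening, effort=None): opening from 0.0 (shut) to 1.0 (fully open); effort is the grip in N (None keeps the last); returns when the fingers have stopped.
- arm.hold(seconds).
- arm.inverse_kinematics(position, orientation): joint angles nearest the present ones, or None.
- sense(): the state.
- eyes.read_camera(name): name is "scene" or "top"; returns the picture (384x512x3 uint8, red, green, blue); there is no depth.
- eyes.camera_model(name): a dict with "camera_matrix" (3x3 intrinsics, pixels), "R" (3x3) and "t" (3): a world point X has camera coordinates R X + t. Camera axes: x right, y down, z forward; pixel columns grow to the right and rows downward; lengths in mm; the calibration is good to about 2 mm. A picture is of the moment at which its call begins. camera_model takes no time and is no camera call.
A pose or a line that the arm cannot do raises arm.MotionError and nothing moves.
- arm.hand_in(): hands the job in; it is judged then, once.
The state is a dict: "clock": time; "qpos": joint angles; "qvel": joint speeds; "tau": joint torques, N m; "position": TCP position; "ee_rot": TCP orientation; "contact_force": force on the tool from outside, world axes, zero at the start; "moment": the same for the moment, N m; "grip_width": opening from 0.0 (shut) to 1.0 (fully open); "finger_force": force on a finger pad.
Only numpy, scipy, OpenCV 4.12 (cv2) and the standard library are available. Lean on these libraries where they do the work, as an engineer would, in place of code of your own. Each camera call takes 0.05 s, during which the arm holds its last target. There are 200 camera calls.

## Working session

There is one attempt and no reset: what is moved stays moved. The work goes in short steps, each a Python script; the robot and the scene stay as the last script left them, time stands still between calls to the robot, and variables do not carry over. Pictures are saved under pics/ and viewed, at most 10 in all, crops included, and the job is handed in when it is done.

```bash
mkdir -p pics; python3 - <<'E'
from bench import arm, eyes, sense
import cv2,numpy as np
for n in("scene","top"):
    cv2.imwrite(f"pics/{n}0.png",cv2.resize(eyes.read_camera(n)[:,:,::-1],(800,600),interpolation=cv2.INTER_CUBIC))
    m=eyes.camera_model(n);print(n,np.round(m["camera_matrix"],1).tolist(),np.round(m["R"],3).tolist(),np.round(m["t"],1).tolist(), np.round(-np.array(m["R"]).T@m["t"]))
s=sense();print(s["clock"],s["ee_rot"],s["position"])
E
```

```text
scene [[375.2, 0.0, 259.1], [0.0, 375.2, 190.1], [0.0, 0.0, 1.0]] [[-0.468, -0.883, -0.016], [-0.64, 0.352, -0.683], [0.609, -0.309, -0.731]] [235.2, 413.9, 620.7] [ -3. 254. 740.]
top [[473.0, 0.0, 243.0], [0.0, 473.0, 183.7], [0.0, 0.0, 1.0]] [[-0.029, -0.999, 0.028], [-0.991, 0.025, -0.134], [0.133, -0.032, -0.991]] [-20.7, 506.7, 1165.9] [ 346.    4. 1223.]
0.1 [-8.23994578e-04  9.93635414e-01  1.12640868e-01 -1.43125430e-04] [ 145.34331633 -633.00633424  230.39710066]
```

View pics/scene0.png

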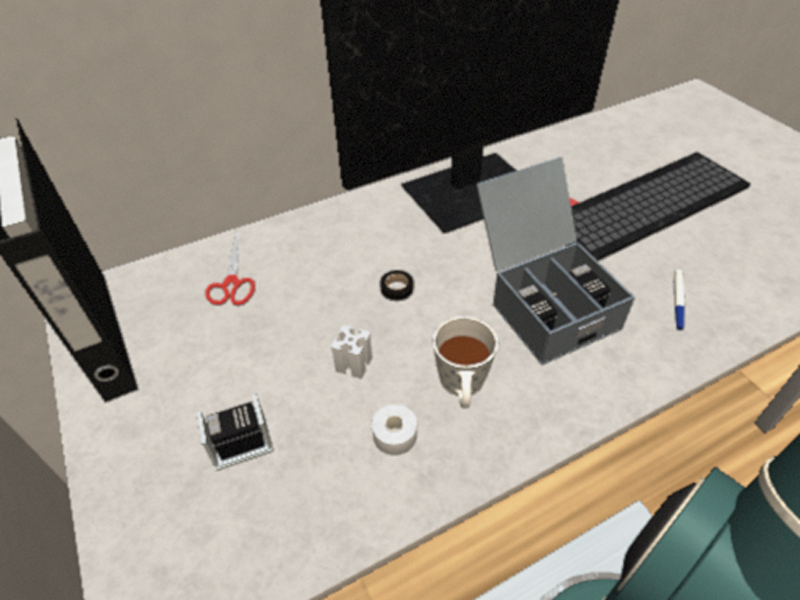

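View pics/top0.png

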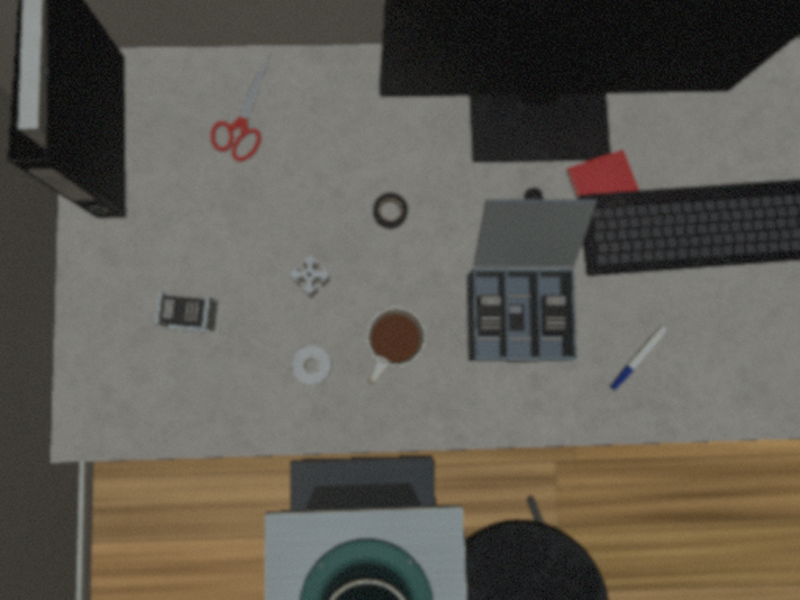

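The empty bay is the middle one. The case is on the right at about (522,315) in the top view. The cradle is on the left at (187,311), with the pack's terminal block toward world +y. Next I'll enlarge crops to measure both.

```bash
python3 - <<'E'
from bench import arm, eyes, sense
import cv2,numpy as np
I={}
for n in("scene","top"):
    I[n]=np.mean([eyes.read_camera(n).astype(float) for _ in range(4)],0)[:,:,::-1]; np.save(f"{n}.npy",I[n])
def crop(n,x,y,w,h,s,step=10):
    c=cv2.resize(np.clip(I[n][y:y+h,x:x+w]*1.3,0,255).astype(np.uint8),(w*s,h*s),interpolation=cv2.INTER_CUBIC)
    for k in range(0,w,step): cv2.line(c,(k*s+s//2,0),(k*s+s//2,8),(0,0,255),1);cv2.putText(c,str(x+k),(k*s,20),0,.4,(0,0,255))
    for k in range(0,h,step): cv2.line(c,(0,k*s+s//2),(8,k*s+s//2),(0,0,255),1);cv2.putText(c,str(y+k),(10,k*s+8),0,.4,(0,0,255))
    return c
cv2.imwrite("pics/case_top.png",crop("top",295,120,95,72+40,5) if 0 else crop("top",293,164,84,74,8))
cv2.imwrite("pics/case_sc.png",crop("scene",310,150,100,85,7)[:600])
cv2.imwrite("pics/cradle.png",np.hstack([crop("top",95,180,50,40,8),crop("scene",124,250,50,40,8)]))
E
```

```text
(no output)
```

View pics/case_top.png

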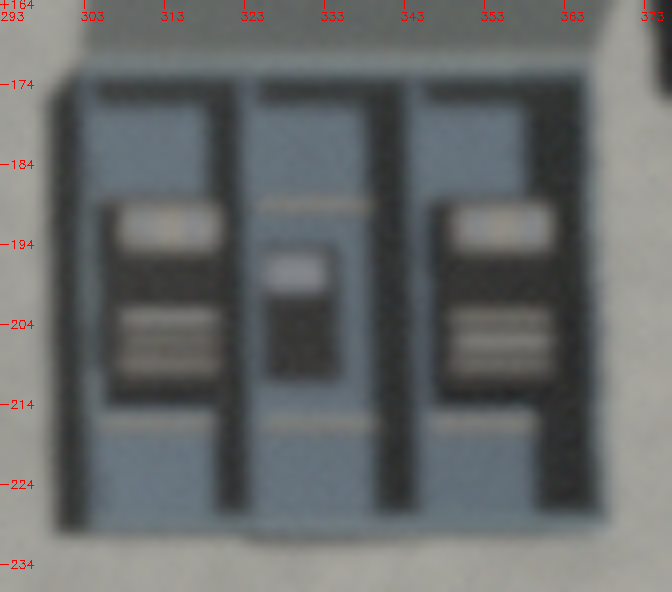

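View pics/case_sc.png

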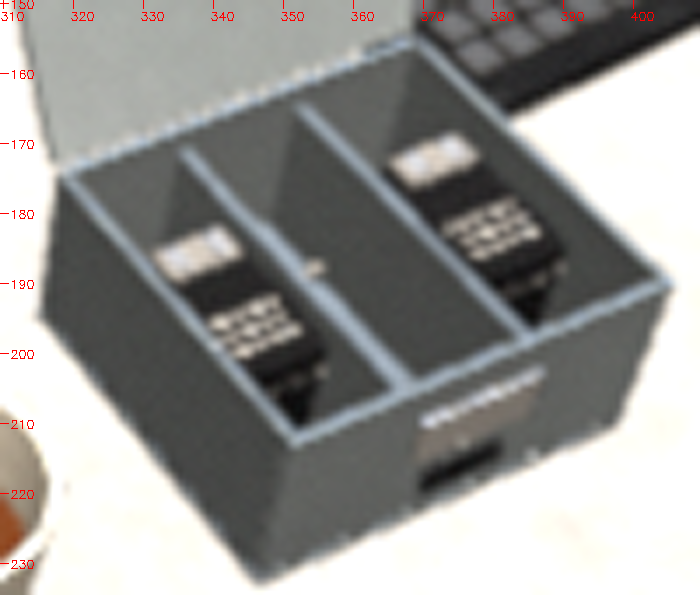

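View pics/cradle.png

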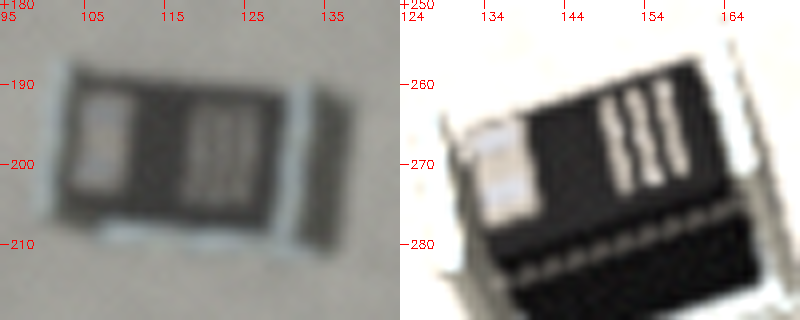

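```bash
cat > h.py <<'E'
import numpy as np, cv2
from bench import arm, eyes, sense
from scipy.optimize import least_squares
def proj(n,X):
    m=eyes.camera_model(n);c=np.asarray(X,float)@np.array(m["R"]).T+m["t"];p=c@np.array(m["camera_matrix"]).T
    return p[...,:2]/p[...,2:]
def tf(p,L):
    x,y,z,a=p;L=np.asarray(L,float);c,s=np.cos(a),np.sin(a)
    return np.c_[x+c*L[:,0]-s*L[:,1],y+s*L[:,0]+c*L[:,1],z+L[:,2]]
def fit(obs,p0,zfix=None):
    # obs: list (cam,[local pts],[px])
    def r(p):
        q=[p[0],p[1],p[2] if zfix is None else zfix,p[3]]
        return np.concatenate([(proj(n,tf(q,L))-np.array(P)).ravel() for n,L,P in obs])
    s=least_squares(r,p0,loss="soft_l1",f_scale=.7)
    return s.x,r(s.x)
def un(P,x,y,s): return (np.array(P,float)+.5)/s-.5+[x,y]
E
python3 - <<'E'
from h import *
np.set_printoptions(precision=2,suppress=True)
D=28
obs=[("scene",[[72,80,78],[-72,80,78],[-72,-80,78],[72,-80,78],[-72,80,0],[72,80,0],[-72,-80,0],[-70,26,78],[-70,-26,78],[70,26,78],[70,-26,78]],
 un([[62,175],[293,445],[671,286],[417,38],[260,583],[40,318],[615,428],[403,385],[530,335],[187,150],[300,103]],310,150,7)),
("top",[[-72,80,78],[-72,-80,78],[72,80,78],[72,-80,78],[-72,80,0]],un([[88,530],[607,524],[80,68],[590,70],[57,532]],293,164,8))]
for k in (obs,obs[:1],obs[1:]):
  for z in(None,0):
    x,r=fit(k,[480,-200,0,0.],z);print("case",x);
  print(r.reshape(-1,2).tolist() if k is obs else "")
obs=[("top",[[22,0,64],[31,21,58],[-31,21,58],[-31,-21,58],[-37,25,66],[-37,-25,66],[37,25,66],[37,-25,66]],
 un([[105,142],[75,70],[285,95],[275,232],[301,84],[282,246],[61,62],[45,222]],95,180,8)),
("scene",[[22,0,64],[-31,21,58],[-31,-21,58],[31,-21,58]],un(np.array([[507,172],[698,62],[728,190],[492,248]])-[400,0],124,250,8))]
for k in (obs,obs[:1],obs[1:]):
  for z in(None,8):
    x,r=fit(k,[480,400,8,1.57],z);print("pack",x)
    if k is obs: print(r.reshape(-1,2).tolist())
# bystanders roughly (800-px coords, z guess)
import itertools
m=eyes.camera_model("top");K=np.array(m["camera_matrix"]);R=np.array(m["R"]);t=np.array(m["t"])
for nm,u,v,z in[("label",312,364,34),("tape",390,210,19),("prof",310,275,62),("mug",396,335,93),("binderR",125,210,0),("scissors",240,140,0)]:
    d=R.T@np.linalg.inv(K)@[u*.64,v*.64,1];C=-R.T@t;print(nm,(C+d*(z-C[2])/d[2])[:2])
E
```

```text
case [ 455.01 -259.76   -4.3    -0.03]
case [ 453.19 -257.78   -0.02   -0.03]
[[-1.1685410898879809, -0.6100431241962951], [-0.06380689597364153, 0.4078592363020732], [1.1096346831125743, -0.345263619708021], [-0.07384776896327594, -0.5250724586916533], [-0.609683514922267, 1.2077102488937612], [-0.8681374405770157, -0.09172241648994373], [0.8132303457440457, 0.2842474671815296], [2.9643789571392176, 0.19376596419985503], [2.7257421898485177, -0.26481435888032934], [-0.5307739521958297, -3.345769033215902], [0.16999651427278195, -2.9768483310107285], [-0.4255340558015064, 0.08859479234291712], [0.2540117940691857, 0.927548971623537], [-0.4051333081251869, -0.878459021555102], [0.3212170186376966, -0.8162421536856641], [-1.2061558566468307, 0.9629683981175958]]
case [ 467.41 -273.45  -22.91   -0.03]
case [ 453.05 -257.21   -0.13   -0.03]

case [ 455.15 -263.34  -22.84   18.82]
case [ 453.54 -258.39   -0.     18.82]

pack [485.44 286.94 -45.17  -4.63]
[[0.2707473729434611, -0.630112145290525], [1.659843011482664, 17.14946148762354], [-0.15548859320409747, 11.440624080554073], [-0.18410
[... 495 characters left out ...]
, [0.3226880623423085, 12.554784346472985], [0.1111929220056993, -21.537698368243895], [0.2637179396905367, 14.982172121101456], [0.877118048254772, -25.59840202811148], [-0.4612126842980757, 21.20472097443897], [-0.054153467518816, -19.20228115622686], [-0.719072227640595, -0.1015800281690531], [4.234329842953059, 10.203736995949669], [-7.341477509435975, -20.090595462683353], [-5.830431413332121, -13.391684832069814]]
pack [504.94 293.42 -68.99   1.66]
pack [500.58 275.5    8.     1.67]
pack [ 543.1   281.41 -107.12  -30.16]
pack [473.1  273.8    8.   -28.93]
label [384.81  77.06]
tape [637.4  -56.31]
prof [524.42  76.07]
mug [423.42 -55.68]
binderR [652.06 387.76]
scissors [770.1  195.24]
```

```bash
python3 - <<'E'
from h import *
np.set_printoptions(precision=2,suppress=True)
obs=[("scene",[[72,80,78],[-72,80,78],[-72,-80,78],[72,-80,78],[-72,80,0],[72,80,0],[-72,-80,0]],
 un([[62,175],[293,445],[671,286],[417,38],[260,583],[40,318],[615,428]],310,150,7)),
("top",[[-72,80,78],[-72,-80,78],[72,80,78],[72,-80,78],[-72,80,0]],un([[88,530],[607,524],[80,68],[590,70],[57,532]],293,164,8))]
for k in (obs,obs[:1],obs[1:]):
  for z in(None,0):
    x,r=fit(k,[480,-260,0,-.03],z);print("case",x);
    if z==0:print(r.reshape(-1,2))
    if k is obs and z==0: case=x
obs=[("top",[[22,0,64],[31,-21,58],[-31,-21,58],[-31,21,58],[-37,-25,66],[-37,25,66],[37,-25,66],[37,25,66]],
 un([[105,142],[75,70],[285,95],[275,232],[301,84],[282,246],[61,62],[45,222]],95,180,8)),
("scene",[[22,0,64],[-31,-21,58],[-31,21,58],[31,21,58]],un(np.array([[507,172],[698,62],[728,190],[492,248]])-[400,0],124,250,8))]
for k in (obs,obs[:1],obs[1:]):
  for z in(None,8):
    x,r=fit(k,[480,290,8,1.5],z);print("pack",x)
    if z==8:print(r.reshape(-1,2))
    if k is obs and z==8: pack=x
pack[2]=8;case[2]=0
def box(cx,cy,z0,lx,ly,h):
    return [[[cx+sx*lx/2,cy+sy*ly/2,z0+zz] for sx,sy in((1,1),(1,-1),(-1,-1),(-1,1),(1,1))] for zz in(0,h)]
L=[(case,b) for b in box(0,0,0,144,160,78)+box(0,0,4,136,152,74)+box(0,0,4,68,48,8)[1:]]
L+=[(case,[[-68,y,78],[68,y,78]]) for y in(28,24,-24,-28)]
L+=[(case,b) for y in(52,-52) for b in box(22,y,68,14,30,0)[1:]]
L+=[(pack,b) for b in box(0,0,0,62,42,58)+box(22,0,64,14,30,0)[1:]+box(37,0,66,6,50,0)[1:]+box(-37,0,66,6,50,0)[1:]]
def crop(n,x,y,w,h,s):
    c=cv2.resize(np.clip(np.load(n+".npy")[y:y+h,x:x+w]*1.2,0,255).astype(np.uint8),(w*s,h*s),interpolation=cv2.INTER_CUBIC)
    for p,l in L:
        q=(proj(n,tf(p,l))-[x,y]+.5)*s-.5
        cv2.polylines(c,[np.round(q).astype(int)],False,(0,255,0) if p is case else(0,0,255),1)
    return c
a=np.hstack([crop("top",293,166,80,72,5),crop("scene",312,152,80+0,72,5)])
b=np.hstack([crop("top",95,184,80,40,5),crop("scene",120,250,80,40,5)])
cv2.imwrite("pics/ov.png",np.vstack([a,b]))
print(case.tolist(),pack.tolist())
E
```

```text
case [ 454.41 -259.54   -2.88   -0.03]
case [ 453.34 -258.37    0.     -0.03]
[[-1.02 -0.67]
 [ 0.19  0.29]
 [ 1.25 -0.53]
 [-0.01 -0.65]
 [-0.37  1.09]
 [-0.73 -0.15]
 [ 0.95  0.1 ]
 [-0.13  0.08]
 [ 0.54  0.8 ]
 [-0.22 -0.89]
 [ 0.5  -0.94]
 [-0.93  0.95]]
case [ 463.58 -269.95  -16.46   -0.03]
case [ 453.25 -258.34    0.02   -0.03]
[[-1.   -0.69]
 [ 0.14  0.3 ]
 [ 1.27 -0.46]
 [ 0.06 -0.61]
 [-0.42  1.1 ]
 [-0.71 -0.17]
 [ 0.97  0.17]]
case [ 455.15 -263.34  -22.84   -0.03]
case [ 453.54 -258.39    0.     -0.03]
[[-0.04  0.09]
 [ 0.63  0.62]
 [-0.29 -0.88]
 [ 0.42 -1.11]
 [-0.84  0.96]]
pack [472.57 275.11   6.75   1.45]
pack [472.28 274.93   8.     1.45]
[[-0.3   0.47]
 [ 1.53  0.87]
 [ 0.6   0.17]
 [-0.31  0.09]
 [ 0.59 -0.23]
 [ 0.38 -0.05]
 [ 0.17 -0.39]
 [-0.59  0.04]
 [-0.66 -0.01]
 [-0.02 -0.9 ]
 [ 0.09 -0.66]
 [-1.01  2.03]]
pack [473.71 278.02  -3.23   1.45]
pack [472.5  275.44   8.     1.45]
[[-0.52  0.43]
 [ 1.26  0.85]
 [ 0.34  0.01]
 [-0.47 -0.06]
 [ 0.32 -0.4 ]
 [ 0.24 -0.22]
 [-0.11 -0.4 ]
 [-0.75  0.04]]
pack [497.12 275.08 -28.1    1.42]
pack [471.64 274.17  10.84   1.42]
[[-0.25 -0.17]
 [ 0.76 -0.58]
 [ 0.34 -0.14]
 [-0.91  1.85]]
[453.33854928855743, -258.36586647473626, 0.0, -0.02796756364095771] [472.27590933729226, 274.9278532739454, 8.0, 1.4481280354035868]
```

View pics/ov.png

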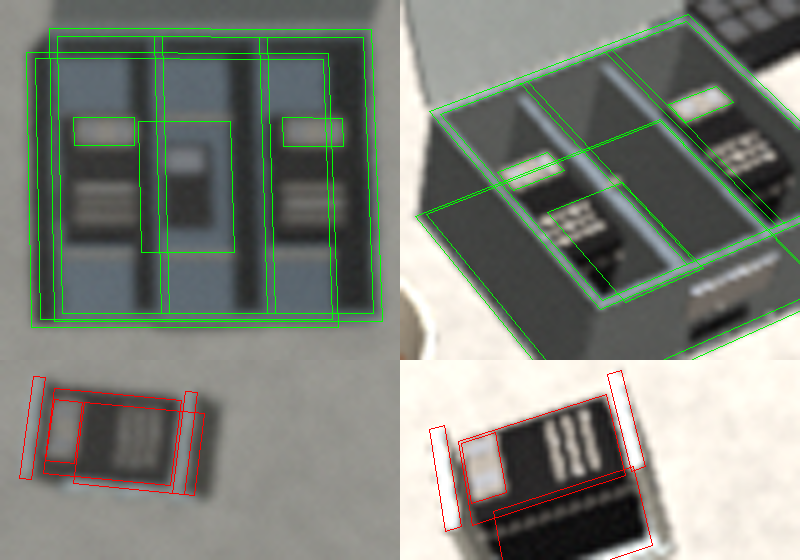

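The overlay matches. The terminals on the seated packs, the kerbs and the contact plate all fit to within about 1 mm, and the fitted heights agree with the text. Before moving I'll check reachability and how far away the monitor is.

```bash
cat >> h.py <<'E'
CASE=[453.7,-258.4,0,-.028]; PACK=[472.3,275,8,1.448]; DESK=[590,175]
def Q(psi): return [0,float(np.cos(psi/2)),float(np.sin(psi/2)),0]
def C(x,y,z): return tf(CASE,[[x,y,z]])[0].tolist()
W=15
def lidpt(th,r,y=40,e=0):
    s,c=np.sin(th),np.cos(th); d=6+W*s-e
    return C(72-r*c+d*s, y, 78.5+r*s+d*c)
E
python3 - <<'E'
from h import *
np.set_printoptions(precision=2,suppress=True)
P=[np.array(eyes.camera_model(n)["camera_matrix"])@np.c_[eyes.camera_model(n)["R"],eyes.camera_model(n)["t"]] for n in("scene","top")]
X=cv2.triangulatePoints(*P,np.array([[345,187],[592,108]]).T*.64,np.array([[381,95],[728,92]]).T*.64);print((X[:3]/X[3]).T)
for nm,p,ps in [("cradle",[472.3,275,30],(1.448,-1.694)),("cradleup",[472.3,275,200],(1.448,-1.694)),("desk",DESK+[22],(-.028,3.11,1.448,-1.694,1.543,-1.599)),("bay",C(0,0,24),(1.543,-1.599)),("bayup",C(0,0,200),(1.543,-1.599)),
 ("lid0",C(170,40,185),(0,1.543,-1.599,3.11)),("lid0up",C(170,40,320),(0,1.543,-1.599,3.11)),("lid90",lidpt(1.57,112),(0,1.543,-1.599,3.11)),("lidshut",lidpt(0,128),(0,1.543,-1.599,3.11))]:
    for q in ps:
        j=arm.inverse_kinematics(p,Q(q));print(nm,q,None if j is None else np.array(j))
E
```

```text
[[ 797.66  -41.89  120.02]
 [ 791.98 -590.61  123.15]]
cradle 1.448 [ 0.    0.76 -0.78  1.94  0.76  0.77 -1.34]
cradle -1.694 [ 0.3   1.18 -1.34  1.92  1.27  1.23  1.49]
cradleup 1.448 [ 0.16  0.54 -0.98  1.84  0.52  1.04 -1.15]
cradleup -1.694 [ 0.33  0.76 -1.32  1.83  0.79  1.21  1.77]
desk -0.028 [-0.03  0.73 -0.43  1.79  0.44  0.72 -2.29]
desk 3.11 [ 0.1   0.79 -0.62  1.78  0.62  0.78  0.71]
desk 1.448 [ 0.15  0.81 -0.68  1.77  0.69  0.81 -1.  ]
desk -1.694 [ 0.47  1.26 -1.34  1.75  1.29  1.3   1.81]
desk 1.543 [ 0.14  0.81 -0.67  1.77  0.67  0.8  -0.9 ]
desk -1.599 [ 0.47  1.26 -1.34  1.75  1.29  1.3   1.9 ]
bay 1.543 [ 0.79  0.62 -0.42  2.02  0.43  0.59  0.05]
bay -1.599 [ 0.3   0.57  0.19  2.05 -0.2   0.54 -2.53]
bayup 1.543 [ 0.88  0.34 -0.51  1.92  0.21  0.93  0.24]
bayup -1.599 [ 0.39  0.29  0.08  1.95 -0.03  0.9  -2.69]
lid0 0 [ 0.46  0.55 -0.23  1.6   0.14  1.01 -1.39]
lid0 1.543 [ 0.68  0.61 -0.56  1.58  0.36  1.06 -0.01]
lid0 -1.599 [ 0.21  0.53  0.11  1.61 -0.07  1.   -2.82]
lid0 3.11 [ 0.77  0.65 -0.7   1.57  0.46  1.09  1.49]
lid0up 0 [ 0.48  0.44 -0.27  1.45  0.12  1.26 -1.37]
lid0up 1.543 [ 0.66  0.49 -0.54  1.44  0.25  1.29  0.07]
lid0up -1.599 [ 0.28  0.42  0.02  1.47 -0.01  1.25 -2.87]
lid0up 3.11 [ 0.78  0.53 -0.73  1.43  0.36  1.31  1.57]
lid90 0 [ 0.52  0.43 -0.25  1.78  0.13  0.95 -1.35]
lid90 1.543 [ 0.75  0.48 -0.56  1.76  0.3   0.98  0.05]
lid90 -1.599 [ 0.27  0.41  0.08  1.8  -0.04  0.94 -2.81]
lid90 3.11 [ 0.86  0.53 -0.72  1.75  0.4   1.01  1.54]
lidshut 0 [ 0.61  0.39 -0.22  2.17  0.14  0.6  -1.28]
lidshut 1.543 [ 0.83  0.43 -0.47  2.15  0.32  0.63  0.1 ]
lidshut -1.599 [ 0.32  0.37  0.12  2.18 -0.08  0.59 -2.67]
lidshut 3.11 [ 1.    0.48 -0.68  2.14  0.48  0.67  1.53]
```

```bash
python3 - <<'E'
from h import *
np.set_printoptions(precision=1,suppress=True)
def st(m):
    s=sense();print(m,round(s["clock"],2),np.array(s["position"]),"w",round(s["grip_width"],3),"ff",s["finger_force"],"F",np.array(s["contact_force"]))
p=sense()["position"]
arm.servo_line([p[0],p[1],350],speed=200)
q=Q(1.448)
arm.move_to([472.3,275,330],q);st("a")
arm.servo_line([472.3,275,120],speed=200)
print(arm.servo_line([472.3,275,32],speed=80,threshold=8));st("down")
arm.gripper_to(0.0,effort=40);st("grip")
arm.servo_line([472.3,275,130],speed=80);st("up")
cv2.imwrite("pics/lift.png",cv2.resize(np.hstack([eyes.read_camera("scene")[180:330,60:260],eyes.read_camera("top")[120:270,20:220]])[:,:,::-1],(800,300),interpolation=cv2.INTER_CUBIC))
E
```

```text
a 4.61 [472.8 274.2 329.9] w 1.002 ff 0.0 F [-0.8  0.5  0.4]
False
down 7.06 [472.7 275.3  32.5] w 0.995 ff 0.0 F [ 0.3 -0.2  0. ]
grip 7.53 [472.7 275.1  32.4] w 0.482 ff 41.48460388183594 F [-0.4 -0.6  3.6]
up 8.91 [472.  274.8 129.4] w 0.483 ff 40.745646357536316 F [ 0.  -0.7 -3.7]
```

View pics/lift.png

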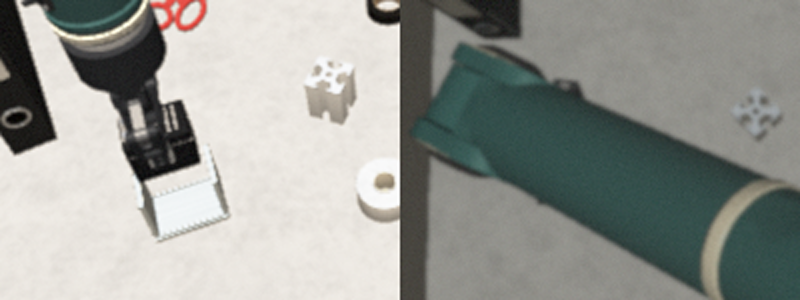

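The pack is lifted straight in the fingers, at about (165,145) in the left half, and the cradle below it is empty. Next I'll stand it on the desk and regrip it by its ends.

```bash
python3 - <<'E'
from h import *
np.set_printoptions(precision=1,suppress=True)
def st(m):
    s=sense();print(m,round(s["clock"],2),np.array(s["position"]),"w",round(s["grip_width"],3),"ff",s["finger_force"],"F",np.array(s["contact_force"]))
D=DESK
arm.servo_line(D+[130],speed=150)
arm.servo_line(D+[32],speed=100);st("near")
print(arm.servo_line(D+[22],speed=20,threshold=5));st("touch")
arm.gripper_to(0.9);arm.hold(.3);st("open")
arm.servo_line(D+[130],speed=150)
arm.gripper_to(1.0)
arm.move_to(D+[130],Q(3.019))
arm.hold(.1)
arm.servo_line(D+[70],speed=120)
print(arm.servo_line(D+[23],speed=70,threshold=6));st("down2")
arm.gripper_to(0.0,effort=50);st("grip2")
arm.servo_line(D+[160],speed=100);st("up2")
cv2.imwrite("pics/lift2.png",cv2.resize(np.hstack([eyes.read_camera("scene")[100:250,100:300],eyes.read_camera("top")[60:210,100:300]])[:,:,::-1],(800,300),interpolation=cv2.INTER_CUBIC))
E
```

```text
near 11.32 [590.5 175.4  32.7] w 0.491 ff 40.75498044490814 F [ 0.4 -0.  -2.3]
True
touch 11.76 [590.3 174.9  24.4] w 0.489 ff 41.7987996339798 F [-0.8 -1.   4.7]
open 12.5 [589.3 174.3  23.1] w 0.897 ff 0.0 F [-0.1  0.2  0. ]
False
down2 16.44 [590.2 175.3  23.2] w 1.0 ff 0.0 F [ 0.4 -0.7  0.1]
grip2 16.78 [590.4 175.   23.7] w 0.718 ff 56.128193736076355 F [-0.5 -1.6  3.4]
up2 18.3 [589.7 174.8 159.3] w 0.717 ff 55.47233998775482 F [-0.7 -0.4 -3.4]
```

View pics/lift2.png

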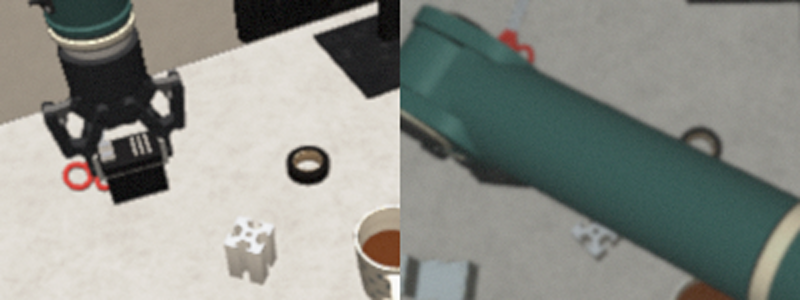

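The pack is gripped by its ends, upright, with the terminal block still toward +y. I'll carry it over the middle bay and check alignment just above the rim.

```bash
cat >> h.py <<'E'
def box(cx,cy,z0,lx,ly,h):
    return [[[cx+sx*lx/2,cy+sy*ly/2,z0+zz] for sx,sy in((1,1),(1,-1),(-1,-1),(-1,1),(1,1))] for zz in(0,h)]
E
python3 - <<'E'
from h import *
np.set_printoptions(precision=1,suppress=True)
def st(m):
    s=sense();print(m,round(s["clock"],2),np.array(s["position"]),"w",round(s["grip_width"],3),"ff",s["finger_force"],"F",np.array(s["contact_force"]))
arm.servo_line(DESK+[220],speed=150)
arm.servo_line(C(0,0,220),ori=Q(1.543),speed=200);st("over")
arm.servo_line(C(0,0,110),speed=120);arm.hold(.4);st("above rim")
s=sense();z=s["position"][2]-23.5
I=eyes.read_camera("scene")[:,:,::-1]
x,y,w,h,k=310,130,100,75,8
c=cv2.resize(np.clip(I[y:y+h,x:x+w]*1.3,0,255).astype(np.uint8),(w*k,h*k),interpolation=cv2.INTER_CUBIC)
pk=[s["position"][0],s["position"][1],z,-.028]
for p,l,col in [(CASE,b,(0,255,0)) for b in box(0,0,78,144,160,0)[1:]]+[(pk,b,(0,0,255)) for b in box(0,0,0,62,42,58)+box(22,0,64,14,30,0)[1:]]:
    cv2.polylines(c,[np.round((proj("scene",tf(p,l))-[x,y]+.5)*k-.5).astype(int)],False,col,1)
cv2.imwrite("pics/above.png",c)
E
```

```text
over 21.38 [ 454.  -257.5  220. ] w 0.718 ff 55.319257378578186 F [ 0.3  0.6 -3.2]
above rim 22.84 [ 453.7 -258.5  110.2] w 0.72 ff 55.32261908054352 F [ 0.4  0.2 -2.4]
```

View pics/above.png

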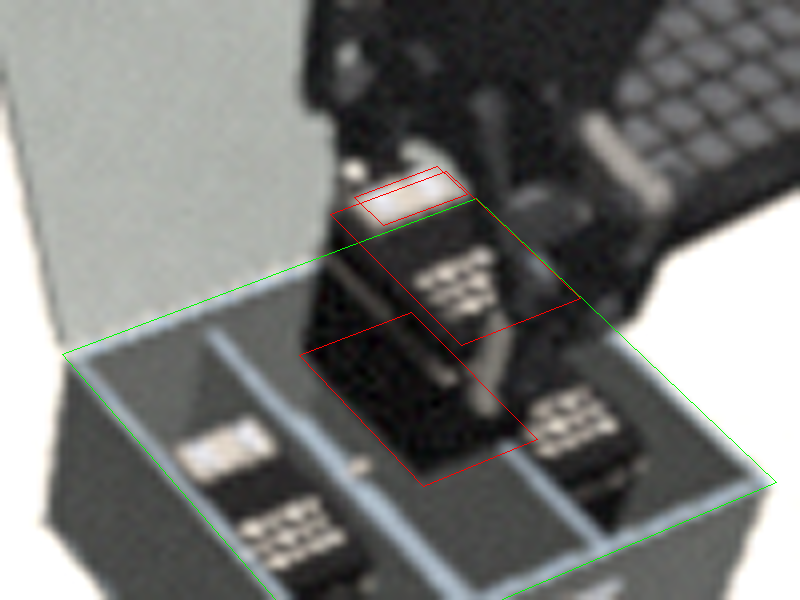

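The red pack wireframe falls on the pack: the terminal predicted at (410,195) is seen at (413,198), and the green rim is centred on the case. I'll descend with a force stop.

```bash
python3 - <<'E'
from h import *
np.set_printoptions(precision=1,suppress=True)
def st(m):
    s=sense();print(m,round(s["clock"],2),np.array(s["position"]),"w",round(s["grip_width"],3),"ff",s["finger_force"],"F",np.array(s["contact_force"]))
a=arm.servo_line(C(0,0,40),speed=50,threshold=7);st("A%s"%a)
if not a:
    b=arm.servo_line(C(0,0,25.5),speed=20,threshold=6);st("B%s"%b)
E
```

```text
AFalse 24.44 [ 453.9 -258.5   40.3] w 0.718 ff 55.32153010368347 F [ 0.3 -0.7 -3.2]
BTrue 25.04 [ 453.6 -258.4   27.7] w 0.715 ff 56.21894180774689 F [-1.7 -0.   4.6]
```

Contact came at TCP z 27.7 mm, which puts the underside at about 4.2 mm, so it's on the bay floor. I'll release, rise and take a look.

```bash
python3 - <<'E'
from h import *
np.set_printoptions(precision=1,suppress=True)
def st(m):
    s=sense();print(m,round(s["clock"],2),np.array(s["position"]),"w",round(s["grip_width"],3),"ff",s["finger_force"],"F",np.array(s["contact_force"]))
arm.gripper_to(0.9);arm.hold(.4);st("open")
arm.servo_line(C(0,0,130),speed=100);arm.servo_line(C(0,0,320),speed=250)
arm.gripper_to(0.0)
arm.servo_line(C(172,45,320),speed=200);arm.hold(.2);st("behind")
I=eyes.read_camera("scene")[:,:,::-1]
cv2.imwrite("pics/placed.png",cv2.resize(I[30:240,250:500],(750,630))[:600])
E
```

```text
open 25.75 [ 452.5 -258.2   26.9] w 0.9 ff 0.0 F [-0.5 -0.6 -0.1]
behind 29.79 [ 626.2 -219.1  320.3] w -0.003 ff 0.0 F [-0.2 -0.6 -0. ]
```

View pics/placed.png

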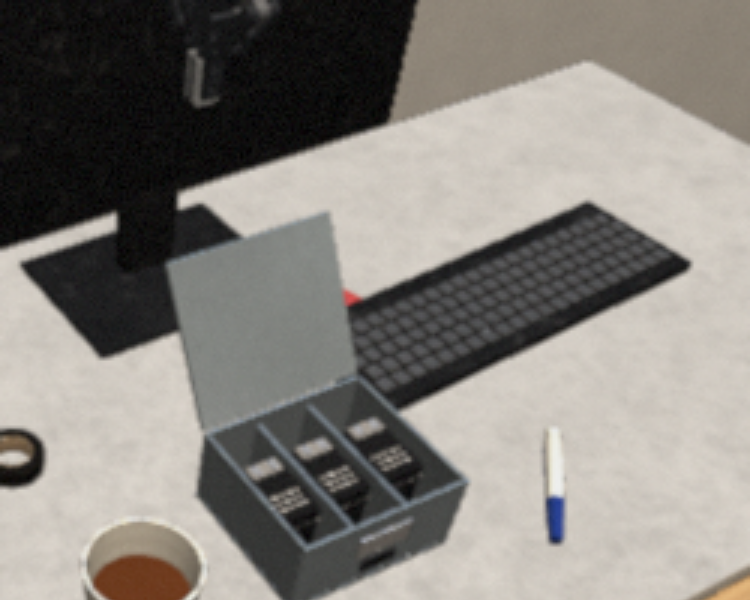

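All three packs stand in line, with the new one at (330,470) in the middle bay and its terminal toward the hinge. The gripper is behind the lid and clear of it. Now to shut the lid.

```bash
python3 - <<'E'
from h import *
np.set_printoptions(precision=1,suppress=True)
def st(m):
    s=sense();print(m,round(s["clock"],2),np.array(s["position"]),"F",np.array(s["contact_force"]))
a=arm.servo_line(C(172,45,190),speed=120,threshold=10);st(a)
ok=not a
if ok:
    ths=np.linspace(1.57,0,9)
    for i,th in enumerate(ths):
        a=arm.servo_line(lidpt(th,112+16*(1.57-th)/1.57,45),speed=70,threshold=25)
        st("%.2f %s"%(th,a))
        if a: ok=False;break
if ok:
    p=sense()["position"]
    print(arm.servo_line([p[0],p[1],p[2]-5],speed=15,threshold=10));st("press")
    arm.servo_line([p[0],p[1],250],speed=150)
    arm.servo_line(C(-60,45,330) if 0 else [p[0],p[1],340],speed=150)
    arm.move_to([480,230,340],Q(1.543));arm.hold(.3)
    I=np.hstack([eyes.read_camera("scene")[90:240,270:420],eyes.read_camera("top")[110:260,270:420]])[:,:,::-1]
    cv2.imwrite("pics/shut.png",cv2.resize(I,(800,400)));st("clear")
E
```

```text
False 31.07 [ 627.5 -218.2  191. ] F [ 0.6 -0.1 -0.3]
1.57 True 31.62 [ 609.1 -217.6  196.3] F [ 0.1 -1.2  2.4]
```

```bash
ls pics/shut.png
```

```text
ls: cannot access 'pics/shut.png': No such file or directory
```

```bash
python3 - <<'E'
from h import *
np.set_printoptions(precision=1,suppress=True)
def st(m):
    s=sense();print(m,round(s["clock"],2),np.array(s["position"]),"F",np.array(s["contact_force"]))
arm.hold(.1);st("now")
I0=np.load("scene.npy");I=eyes.read_camera("scene")[:,:,::-1].astype(float)
# lid free edge pixels prediction vs image change
e=np.abs(I-I0).mean(2)
print("changed px on lid/edge region",int((e[95:170,300:375]>25).sum()))
for k in range(4):
    x=sense()["position"]
    a=arm.servo_line([x[0]-6,x[1],192],speed=30,threshold=12);st(a)
    if a: break
E
```

```text
now 31.73 [ 609.3 -217.6  195.6] F [1.6 0.2 2.9]
changed px on lid/edge region 504
True 32.01 [ 609.  -217.6  195.5] F [ 1.9 -0.8  2.9]
```

```bash
sed -i 's/^W=15/W=12/' h.py; cat > lid.py <<'E'
from h import *
import sys
np.set_printoptions(precision=1,suppress=True)
def st(m):
    s=sense();print(m,round(s["clock"],2),np.array(s["position"]),"F",np.array(s["contact_force"]))
def sweep(pts,thr=25):
    for p in pts:
        a=arm.servo_line(p,speed=60,threshold=thr); st(a)
        if a: return False
    return True
E
python3 - <<'E'
from lid import *
p=sense()["position"]
arm.servo_line([p[0]+20,p[1],p[2]],speed=100)
arm.servo_line([p[0]+20,p[1],300],speed=200)
arm.servo_line(C(172,62,300),ori=Q(-.028),speed=150)
a=arm.servo_line(C(172,62,196),speed=150,threshold=10);st(a)
if not a: sweep([C(x,62,196) for x in(160,150,140,130,120,110,100,90)],15)
E
```

```text
False 35.6 [ 628.1 -201.2  197. ] F [-0.4  0.6  0.7]
False 35.95 [ 615.2 -201.3  196.8] F [-0.2  0.6 -0.3]
False 36.27 [ 605.  -200.7  196.2] F [-0.3 -0.2 -0. ]
False 36.58 [ 594.8 -200.4  196. ] F [-0.1  0.7 -0.4]
False 36.9 [ 584.4 -200.2  195.7] F [-0.7 -0.6 -0.3]
False 37.22 [ 574.5 -199.9  195.8] F [-0.1 -0.4 -0.3]
False 37.53 [ 564.7 -199.6  195.9] F [ 0.2 -0.2  0. ]
False 37.85 [ 554.7 -199.4  195.9] F [-0.1  0.2 -0.2]
False 38.17 [ 544.8 -199.1  196. ] F [-0.1  0.4  0.3]
```

```bash
cat >> lid.py <<'E'
def lid_angle(I,ths=np.arange(0,2.3,.02)):
    G=cv2.GaussianBlur(I.astype(np.float32),(0,0),.7).mean(2);S=[]
    for th in ths:
        def q(r): return proj("scene",tf(CASE,[[72-r*np.cos(th),y,78.5+r*np.sin(th)] for y in np.linspace(-76,76,50)])).astype(np.float32)
        v=lambda r:cv2.remap(G,q(r)[:,:1].copy(),q(r)[:,1:].copy(),1)[:,0]
        S.append(np.median(np.abs(v(138)-v(150))))
    o=np.argsort(S)[::-1][:6];return [(round(ths[i],2),round(float(S[i]),1)) for i in o]
E
python3 - <<'E'
from lid import *
print(lid_angle(np.load("scene.npy")));I=eyes.read_camera("scene")[:,:,::-1];np.save("I2.npy",I)
print(lid_angle(I))
I0=np.load("scene.npy")
for nm,J in(("0",I0),("2",I)):
  for th in(2.,1.8,1.6,1.4):
    print(nm,th,[int(J[int(v),int(u)].mean()) for u,v in proj("scene",tf(CASE,[[72-r*np.cos(th),y,78.5+r*np.sin(th)] for r in(30,80,110,135) for y in(-60,-25,50)]))])
E
```

```text
[(np.float64(2.16), 73.0), (np.float64(2.14), 72.9), (np.float64(2.18), 72.9), (np.float64(2.2), 72.5), (np.float64(2.12), 72.5), (np.float64(2.22), 71.9)]
[(np.float64(1.58), 104.2), (np.float64(1.6), 102.4), (np.float64(1.56), 84.7), (np.float64(1.62), 83.5), (np.float64(1.64), 60.1), (np.float64(0.08), 57.6)]
0 2.0 [131, 128, 135, 135, 131, 134, 136, 136, 131, 137, 133, 129]
0 1.8 [130, 130, 133, 135, 132, 133, 207, 133, 131, 201, 136, 131]
0 1.6 [131, 127, 132, 43, 131, 132, 205, 136, 130, 203, 135, 132]
0 1.4 [131, 129, 133, 65, 131, 130, 174, 129, 131, 205, 201, 133]
2 2.0 [74, 76, 76, 76, 75, 71, 133, 131, 25, 203, 202, 29]
2 1.8 [74, 74, 77, 78, 75, 77, 77, 77, 73, 204, 205, 87]
2 1.6 [77, 73, 76, 77, 77, 75, 80, 76, 78, 83, 84, 81]
2 1.4 [75, 70, 77, 76, 77, 76, 133, 79, 75, 206, 79, 74]
```

The lid is following, measured at about 1.59 rad and needing very little force. I'll carry on around the arc.

```bash
python3 - <<'E'
from lid import *
ok=sweep([lidpt(th,118+10*(1.5-th)/1.5,62) for th in np.linspace(1.5,0,11)],15)
if ok:
    p=sense()["position"]
    print(arm.servo_line([p[0],p[1],p[2]-8],speed=20,threshold=8));st("press")
    print(lid_angle(eyes.read_camera("scene")[:,:,::-1]))
E
```

```text
False 38.51 [ 536.5 -198.8  197.5] F [ 0.4 -0.   0.1]
False 38.97 [ 518.1 -198.4  198.6] F [ 0.1  1.1 -0.5]
False 39.43 [ 499.4 -197.9  196.6] F [-0.   0.8  0.5]
False 39.9 [ 480.9 -197.3  191.6] F [-0.1 -0.4  0.1]
False 40.38 [ 463.2 -196.7  183.5] F [0.4 0.  0.2]
False 40.86 [ 446.6 -196.2  172.5] F [ 1.4  0.1 -0.1]
False 41.34 [ 431.9 -195.8  158.8] F [0.4 0.5 0. ]
False 41.83 [ 419.4 -195.4  142.7] F [0.5 0.4 0.5]
False 42.33 [ 409.6 -195.   124.5] F [ 0.3 -0.3 -0.1]
False 42.83 [ 402.8 -194.8  104.9] F [ 0.2 -0.5 -0.8]
True 43.23 [ 399.4 -195.    84.4] F [-3.2  0.4 11.2]
```

```bash
python3 - <<'E'
from lid import *
p=sense()["position"]
print(arm.servo_line([p[0],p[1],p[2]-4],speed=15,threshold=8));st("press")
arm.servo_line([p[0],p[1],340],speed=150)
arm.servo_line([470,150,340],speed=200);arm.hold(.4);st("clear")
I=eyes.read_camera("scene")[:,:,::-1]
print(lid_angle(I,np.arange(0,2,.01))[:4])
I0=np.load("scene.npy");e=cv2.GaussianBlur(np.abs(I-I0).mean(2).astype(np.float32),(0,0),1)
for nm,x,y,z in(("label",385,77,17),("tape",637,-56,10),("prof",524,76,31),("mug",423,-56,46)):
    u,v=proj("scene",np.array([[x,y,z]]))[0].astype(int);print(nm,u,v,"changed",float((e[v-14:v+14,u-14:u+14]>30).mean()))
E
```

```text
True
press 43.44 [ 399.4 -195.    84.4] F [-2.8  0.8 12.2]
clear 47.61 [470.  149.8 340. ] F [ 0.   0.4 -0. ]
[(np.float64(1.25), 64.7), (np.float64(0.03), 64.7), (np.float64(0.02), 64.5), (np.float64(1.26), 64.0)]
label 252 273 changed 0.0
tape 253 182 changed 0.0
prof 226 225 changed 0.0
mug 296 230 changed 0.0
```

The lid was pressed onto the rim with the tip at 84.4 mm, where 84.5 mm is expected when shut. The bystanders show no change in the images, so I'm handing in.

```bash
python3 -c "
from bench import arm, eyes, sense
print(arm.hand_in())"
```

```text
the job is handed in; nothing more can be done
None
```

The job is handed in (no verdict came back): the pack stands in the middle bay with its terminal block toward the hinge, the lid is shut on the rim, and the images show no movement of the things on the desk; I did not measure the other two packs' positions separately.

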